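Load a tape roll and set the reel brake

ROBOT

A 7-joint arm with a two-finger parallel gripper is mounted at the origin on a cart in front of the work surface, level with it; the furniture and walls round the work are solid. World frame = base frame: x ahead of the robot, y to its left, z up, the work surface at z = 0. Lengths are in m, angles in rad, forces in N, time in s.
With the tool pointing down it reaches from about 0.425 to 1.025 m from the base axis. Payload 9.4 kg.
Tool frame: the origin (TCP) lies on the front face of the gripper's body, between the roots of the fingers; the fingertips stand 73 mm ahead of it and the grasp point (between the pads) lies 54 mm ahead of it (robot.tcp_to_tips is the distance from the TCP to the fingertips, in m); z points along the fingers, y is the direction in which the jaws open and shut (so a half turn about z gives the same grasp; the last joint's range is limited). The gripper opens to 85 mm and grips with 20 to 120 N. Pads are 22 mm wide; open, the fingers measure 114 mm over their backs; the gripper's body (76 mm by 85 mm) begins 54 mm behind the grasp point. The pads swing forward as they close: fully open they stand 13 mm farther back than shut.
Start: joints at [1.056, 0.599, -0.003, 1.599, 0.002, 0.943, -0.08], TCP at [0.307, -0.657, 0.304] pointing down, gripper open.
Joint ranges: [-2.57, 2.57], [-0.35, 1.97], [-1.29, 1.29], [0.11, 2.56], [-1.05, 4.19], [0.11, 1.86], [-2.63, 2.63]. Speed limits (rad/s): [2.22, 2.22, 3.01, 3.01, 3.14, 3.14, 3.14].

INTERFACE

Orientations are given as [roll, pitch, yaw] about the fixed x, y, z axes, in that order (R = Rz(yaw) Ry(pitch) Rx(roll)).
In Python, from workcell import robot gives the robot as it stands.
- The arm moves only by the tool carry_out, never from a script. Its argument "plan" is a list of rows, each an object of numbers: "ax", "ay", "az": the turn, a rotation vector about the world's x, y, z in degrees; "dx", "dy", "dz": the shift along the world's x, y, z in mm; "hand": the finger opening in mm, from 0 to 85.4. In form: [{"ax": .., "ay": .., "az": .., "dx": .., "dy": .., "dz": .., "hand": ..}, ...]. A call has 1 to 20 rows; each row is the pose to reach, as a shift and turn from the pose commanded when the call began; what a row does not reach only later rows make up. A row lasts 1/8 s, in which the tool goes at most 62.5 mm and 10.7 degrees, less where a joint would pass 70% of its speed; a pose out of reach is approached as far as the arm can. A call with a gripper value outside its range is refused whole. The fingers move at their own pace and stop on an object; "force" is the grip in N (left out, the last holds). Time passes only in rows, so rows that repeat a pose let the fingers close. It gives the time, the measured TCP pose, the force and the opening at its end, in the units of the state.
- robot.state(): the state, without advancing time (a new reading comes with each control period).
- robot.capture(name): name is "scene" or "side" or "wrist"; returns a dict with "frame" (420x560x3 uint8, red, green, blue), "vfov" (degrees; the focal length in pixels is half the picture's height over the tangent of half this angle, whatever the lens; pixels are square), "cx", "cy" (the principal point, pixels), "world_to_cam" (4x4, takes a point from world to camera coordinates). Camera axes: x right, y down, z forward; pixel columns grow to the right and rows downward; lengths in m; the calibration is good to about 2 mm. A picture is of the moment at which its call begins. There is no depth.
- robot.job_done(): hands the job in, once; it reports no verdict.
Trained networks look in a picture, given as the dict that the camera call returned (one of the last four; its "shot" number tells which), for a name from the list of things; names that differ only in an ending like _2 or _b are one class to them, and where a whole thing is asked for, a point or a joint stands for the part that bears it (a point fixed in the world has none). Each returns a list of dicts, best first, with "score" (0 to 1); they miss things now and then, are a little off and sometimes report something else, mostly with a low value. They report only what shows in the picture. A call takes as long as a camera call. They do not tell look-alikes from the thing itself.
- robot.masks_of(picture, label): "mask" (420x560 bool, what is visible of it) and "xy" ([column, row] in pixels, amid what is visible of it).
The state is a dict: "time_s": time; "q": joint angles; "qd": joint speeds; "joint_efforts": joint torques, N m; "tool_pos": TCP position; "tool_rot": TCP orientation; "wrist_force": force on the tool from outside, world axes, zero at the start; "wrist_torque": the same for the moment, N m; "finger_gap": finger opening in m.
Only numpy, scipy, OpenCV 4.12 (cv2) and the standard library are available. Lean on these libraries where they do the work, as an engineer would, in place of code of your own. Each camera call takes 0.05 s, during which the arm holds its last target. There are 200 camera calls.

TASK

Lift the black tape roll off the post of its wooden stand and lower it, without dropping it, over the spindle of the blue reel holder so that it lies flat on the support disc; let go of it. Then turn the holder's black brake thumbscrew clockwise (seen from above) until it seats, and back it off a quarter turn. Finish holding: the program ends with the fingers still gripping the thumbscrew at that setting; leave the amber roll on its post and the flux bottle and small black case where they are.

Things in the scene. Friction and masses are not known exactly. Their poses are not given: they have to be found in the camera images.
- black_roll_center (a point): centre (half-way up, on the axis) of the loose black tape roll: a flat-lying ring 60 mm across, bore about 35 mm, 19 mm high, about 60 g. It starts over the post of its stand, its underside 30 mm above the work surface
- amber_roll_center (a point): centre of the loose amber tape roll, 68 mm across, 13 mm high, over the post of the other stand; a bystander
- black_stand: fixed stand of the black roll, origin at the centre of its underside, z up: a round wooden foot 80 mm across and 10 mm high, a grey support disc 48 mm across with its top at z = 30 mm, and a steel post 18 mm in diameter through it that ends, tapered, at z = 74 mm (25 mm above the black roll's top). The amber roll's stand is alike but for a 60 mm disc; the two stand 100 mm or more apart, mainly along the world's y, and swap sides from start to start
- reel_holder: fixed blue reel holder, base plate 80 x 190 x 8 mm, origin at the centre of its underside, its y axis along its length, z up. The spindle stands at y = +55 mm, the brake thumbscrew at y = -55 mm in a 34 mm square aluminium block whose top is at z = 28 mm (brass bush on it to 31 mm); a low brake bar (below 25 mm) joins them. Nothing moves on it but the thumbscrew
- spindle (a point): on the spindle's axis, at the top of its aluminium support disc (50 mm across), 30 mm above the work surface. The steel spindle, 18 mm in diameter, rises from here to 62 mm above the work surface and is tapered at its tip. A loaded black roll lies on this disc, its centre about 39.5 mm above the work surface
- screw_head (a point): on the thumbscrew's upright axis, at the height to grip, 55 mm above the work surface. The head is a round knurled black cylinder with a white index line on top, 31.5 mm across, from 42 to 64 mm above the work surface; it can be gripped from above at any yaw, and it neither rises nor sinks as it turns
- brake_screw (a joint): angle of the thumbscrew in rad, growing as it is turned clockwise seen from above (tightened). 4.00 is the hard stop, where it seats; it starts 0.8 to 2.0 rad short of that. It turns with a light drag of about 0.05 N m and stays where it is left. A quarter turn back from the seat is 2.43
- flux_bottle: loose brown dropper bottle, 30 mm across, 95 mm high, origin at the centre of its underside; a bystander
- gauge_case: loose small black case with a pink seam, 59 x 86 x 27 mm, origin at the centre of its underside; a bystander
Mind the look-alikes: they are no part of the job. Leave any white or yellow look-alike of the part that bears black_roll_center alone.

How it is judged:
By the outcome, as a careful person would: the job done as asked, in the order asked, and still so for the second after the job is handed in, while the arm keeps its last pose, push and grip.
It also fails if it takes over 64 s, if anything falls off the work surface, if the arm or the gripper's body presses on something with over 40 N, if the wrist force passes 120 N, or if a joint passes its speed limit or range.

## Working session

There is one attempt and no reset: what is moved stays moved. The work goes in short steps, Python scripts to look and compute and a tool call to move; the robot and the scene stay as the last step left them, time stands still between calls to the robot, and variables do not carry over. Pictures are saved under pics/ and viewed, about 8 in all and at most 12, crops included, and the job is handed in when it is done.

Besides the shell and the picture viewer there is one more tool, called as name(argument=value, ...), one argument or row to a line, values as JSON. carry_out: Moves the arm, as the interface text tells. Its arguments: {"type":"object","properties":{"plan":{"type":"array"},"force":{"type":"number"}},"required":["plan"]}

```bash
mkdir -p pics; ls; cat > h.py <<'E'
import numpy as np, cv2
from workcell import robot
def ray(p,u,v):
    f=p["frame"].shape[0]/2/np.tan(np.radians(p["vfov"])/2)
    T=np.array(p["world_to_cam"]);R=T[:3,:3];t=T[:3,3]
    d=R.T@np.array([(u-p["cx"])/f,(v-p["cy"])/f,1]);return -R.T@t,d
def atz(p,u,v,z):
    o,d=ray(p,u,v);return o+d*(z-o[2])/d[2]
def proj(p,X):
    f=p["frame"].shape[0]/2/np.tan(np.radians(p["vfov"])/2)
    T=np.array(p["world_to_cam"]);c=T[:3,:3]@np.array(X)+T[:3,3]
    return np.array([p["cx"]+f*c[0]/c[2],p["cy"]+f*c[1]/c[2]])
def save(p,n,crop=None,s=1):
    im=p["frame"][:,:,::-1]
    if crop: im=im[crop[1]:crop[3],crop[0]:crop[2]]
    cv2.imwrite("pics/"+n,cv2.resize(im,None,fx=s,fy=s,interpolation=cv2.INTER_CUBIC))
E
python3 - <<'E'
from h import *
np.set_printoptions(precision=4,suppress=True)
ps={n:robot.capture(n) for n in("scene","side")}
s=robot.state();print(s["time_s"],s["tool_pos"],s["tool_rot"],s["finger_gap"],s["wrist_force"])
Z=dict(black_roll_center=.0395,amber_roll_center=.0365,black_stand=.01,reel_holder=.008,screw_head=.055,brake_screw=.055,flux_bottle=.05,gauge_case=.014,spindle=.03)
for n,p in ps.items():
    print(n,p["vfov"],"cam",ray(p,0,0)[0])
    for k,z in Z.items():
        try:
            for r in robot.masks_of(p,k)[:3]:
                ys,xs=np.where(r["mask"]);print(k,round(r["score"],2),r["xy"],len(xs),(xs.min(),xs.max(),ys.min(),ys.max()),atz(p,*r["xy"],z))
        except Exception as e: print(k,e)
cv2.imwrite("pics/a.png",np.vstack([ps["scene"]["frame"],ps["side"]["frame"]])[:,:,::-1][:,:].copy() if 0 else ps["scene"]["frame"][:,:,::-1])
cv2.imwrite("pics/b.png",ps["side"]["frame"][:,:,::-1])
E
```

```text
pics
0.1 [ 0.3072 -0.6563  0.3031] [-3.1402  0.0001  0.4379] 0.08558681572192176 [-0.0516  0.1553  0.4666]
scene 46.786928909746024 cam [0.1882 0.7123 0.7442]
black_roll_center 0.97 [295.1, 298.3] 708 (np.int64(279), np.int64(310), np.int64(284), np.int64(315)) [0.426  0.1747 0.0395]
black_roll_center 0.66 [250.7, 240.6] 439 (np.int64(236), np.int64(264), np.int64(225), np.int64(248)) [0.5773 0.0823 0.0395]
amber_roll_center 0.68 [209.5, 293.8] 532 (np.int64(192), np.int64(228), np.int64(273), np.int64(302)) [0.5718 0.2419 0.0365]
black_stand 0.82 [248.2, 250.3] 613 (np.int64(231), np.int64(268), np.int64(223), np.int64(261)) [0.5828 0.0843 0.01  ]
reel_holder 0.63 [321.5, 196.7] 1809 (np.int64(288), np.int64(348), np.int64(161), np.int64(223)) [ 0.5242 -0.1651  0.008 ]
screw_head 0.89 [320.5, 198.9] 1746 (np.int64(287), np.int64(348), np.int64(163), np.int64(222)) [ 0.5013 -0.1006  0.055 ]
brake_screw 0.72 [329.9, 166.4] 167 (np.int64(323), np.int64(336), np.int64(162), np.int64(176)) [ 0.535  -0.2302  0.055 ]
flux_bottle 0.81 [232.8, 192.6] 302 (np.int64(226), np.int64(238), np.int
[... 1363 characters left out ...]
8.3] 1023 (np.int64(274), np.int64(305), np.int64(190), np.int64(235)) [ 0.5411 -0.057   0.055 ]
brake_screw 0.5 [293.4, 194.3] 112 (np.int64(287), np.int64(298), np.int64(189), np.int64(201)) [ 0.5302 -0.2222  0.055 ]
flux_bottle 0.57 [218.5, 224.4] 264 (np.int64(213), np.int64(225), np.int64(207), np.int64(234)) [ 0.7052 -0.0194  0.05  ]
flux_bottle 0.44 [268.8, 249.9] 363 (np.int64(253), np.int64(279), np.int64(239), np.int64(257)) [0.5787 0.0999 0.05  ]
gauge_case 0.71 [353.8, 253.8] 704 (np.int64(339), np.int64(368), np.int64(239), np.int64(268)) [0.3896 0.0367 0.014 ]
spindle 0.87 [292.7, 217.4] 1066 (np.int64(274), np.int64(306), np.int64(189), np.int64(235)) [ 0.5302 -0.1202  0.03  ]
```

```bash
python3 - <<'E'
import cv2,numpy as np
a=cv2.imread("pics/a.png")[130:340,170:390];b=cv2.imread("pics/b.png")[170:320,160:400]
a=cv2.resize(a,None,fx=2.7,fy=2.7,interpolation=2)
cv2.imwrite("pics/a2.png",a);cv2.imwrite("pics/b2.png",cv2.resize(b,None,fx=3,fy=3,interpolation=2))
E
```

```text
(no output)
```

View pics/a2.png

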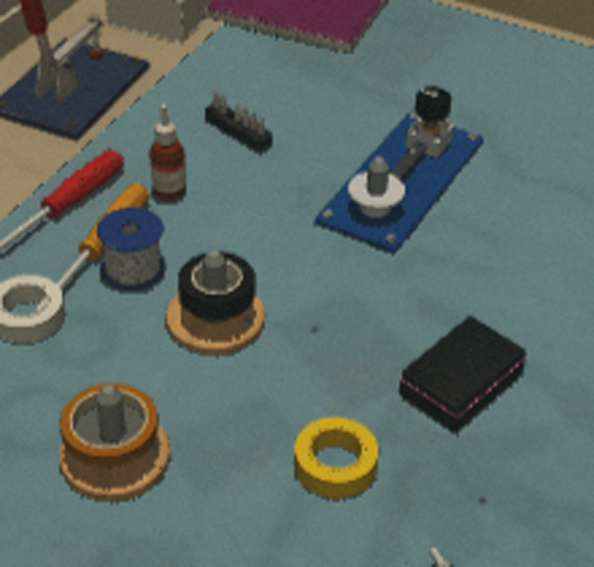

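View pics/b2.png

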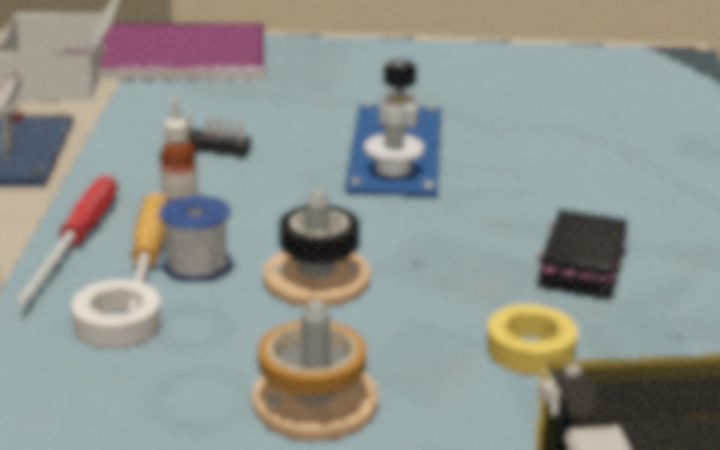

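The scene shows the black roll on its stand at about pixel (250,236), with the spool behind it and the amber stand in front. The holder's spindle is at about (310,195) and its thumbscrew at (330,168). The white and yellow rings are the look-alikes. Next I move to hover between the roll and the holder and look with the wrist camera.

carry_out(
  plan=[
    {"dx": 60, "dy": 160, "dz": 10, "az": -6, "hand": 85},
    {"dx": 120, "dy": 320, "dz": 20, "az": -12, "hand": 85},
    {"dx": 180, "dy": 480, "dz": 30, "az": -18, "hand": 85},
    {"dx": 250, "dy": 650, "dz": 40, "az": -25, "hand": 85},
    {"dx": 250, "dy": 650, "dz": 40, "az": -25, "hand": 85},
    {"dx": 250, "dy": 650, "dz": 40, "az": -25, "hand": 85},
    {"dx": 250, "dy": 650, "dz": 40, "az": -25, "hand": 85},
    {"dx": 250, "dy": 650, "dz": 40, "az": -25, "hand": 85},
    {"dx": 250, "dy": 650, "dz": 40, "az": -25, "hand": 85},
    {"dx": 250, "dy": 650, "dz": 40, "az": -25, "hand": 85},
    {"dx": 250, "dy": 650, "dz": 40, "az": -25, "hand": 85},
    {"dx": 250, "dy": 650, "dz": 40, "az": -25, "hand": 85},
    {"dx": 250, "dy": 650, "dz": 40, "az": -25, "hand": 85},
    {"dx": 250, "dy": 650, "dz": 40, "az": -25, "hand": 85},
    {"dx": 250, "dy": 650, "dz": 40, "az": -25, "hand": 85},
  ],
  force=60,
)

```text
schema error: expected keys ax, ay, az, dx, dy, dz, hand
```

```bash
python3 - <<'E'
from h import *
np.set_printoptions(precision=4,suppress=True)
p=robot.capture("wrist")
s=robot.state();print(s["time_s"],s["tool_pos"],s["tool_rot"],np.array(s["q"]),robot.tcp_to_tips)
print("cam",ray(p,0,0)[0],p["world_to_cam"][2],p["vfov"])
for k,z in dict(black_roll_center=.049,amber_roll_center=.043,black_stand=.01,reel_holder=.008,brake_screw=.064,spindle=.03,flux_bottle=.05,gauge_case=.027).items():
    for r in robot.masks_of(p,k)[:3]:
        ys,xs=np.where(r["mask"]);print(k,round(r["score"],2),r["xy"],len(xs),(xs.min(),xs.max(),ys.min(),ys.max()),atz(p,*r["xy"],z))
save(p,"c.png")
E
```

```text
1.05 [ 0.3073 -0.6566  0.3039] [3.1416 0.0001 0.4378] [ 1.0563  0.5993 -0.0025  1.5994  0.0018  0.9429 -0.0798] 0.0726
cam [ 0.3838 -0.6205  0.3744] [-0.2964 -0.1382 -0.945   0.3818] 60.02315441156997
```

View pics/c.png

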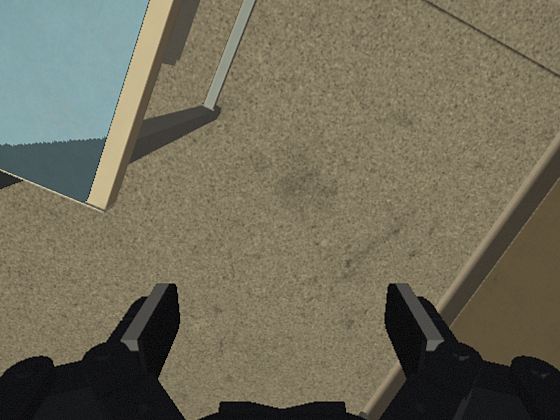

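The move was refused because every row needs all seven keys; the picture shows only the floor beside the table. Resending with all keys.

carry_out(
  plan=[
    {"ax": 0, "ay": 0, "dx": 60, "dy": 160, "dz": 10, "az": -6, "hand": 85},
    {"ax": 0, "ay": 0, "dx": 120, "dy": 320, "dz": 20, "az": -12, "hand": 85},
    {"ax": 0, "ay": 0, "dx": 180, "dy": 480, "dz": 30, "az": -18, "hand": 85},
    {"ax": 0, "ay": 0, "dx": 250, "dy": 650, "dz": 40, "az": -25, "hand": 85},
    {"ax": 0, "ay": 0, "dx": 250, "dy": 650, "dz": 40, "az": -25, "hand": 85},
    {"ax": 0, "ay": 0, "dx": 250, "dy": 650, "dz": 40, "az": -25, "hand": 85},
    {"ax": 0, "ay": 0, "dx": 250, "dy": 650, "dz": 40, "az": -25, "hand": 85},
    {"ax": 0, "ay": 0, "dx": 250, "dy": 650, "dz": 40, "az": -25, "hand": 85},
    {"ax": 0, "ay": 0, "dx": 250, "dy": 650, "dz": 40, "az": -25, "hand": 85},
    {"ax": 0, "ay": 0, "dx": 250, "dy": 650, "dz": 40, "az": -25, "hand": 85},
    {"ax": 0, "ay": 0, "dx": 250, "dy": 650, "dz": 40, "az": -25, "hand": 85},
    {"ax": 0, "ay": 0, "dx": 250, "dy": 650, "dz": 40, "az": -25, "hand": 85},
    {"ax": 0, "ay": 0, "dx": 250, "dy": 650, "dz": 40, "az": -25, "hand": 85},
    {"ax": 0, "ay": 0, "dx": 250, "dy": 650, "dz": 40, "az": -25, "hand": 85},
    {"ax": 0, "ay": 0, "dx": 250, "dy": 650, "dz": 40, "az": -25, "hand": 85},
  ],
  force=60,
)

```text
time_s: 3.32
tool_pos: [0.557, -0.0083, 0.344]
tool_rot: [3.141, 0.0, -0.001]
wrist_force: [0.3, -0.2, -0.1]
finger_gap: 0.0851
```

```bash
cat > look.py <<'E'
from h import *
import sys
np.set_printoptions(precision=4,suppress=True)
p=robot.capture("wrist")
s=robot.state();print(s["time_s"],s["tool_pos"],s["tool_rot"],np.array(s["q"]),s["finger_gap"],s["wrist_force"],s["wrist_torque"])
print("cam",ray(p,0,0)[0])
Z=dict(black_roll_center=.049,amber_roll_center=.043,black_stand=.01,reel_holder=.008,brake_screw=.064,spindle=.03,flux_bottle=.05,gauge_case=.027)
for k in sys.argv[2:] or Z:
    for r in robot.masks_of(p,k)[:3]:
        ys,xs=np.where(r["mask"]);c=np.array([xs.min()+xs.max(),ys.min()+ys.max()])/2
        print(k,round(r["score"],2),r["xy"],len(xs),(int(xs.min()),int(xs.max()),int(ys.min()),int(ys.max())),atz(p,*r["xy"],Z[k]))
save(p,sys.argv[1])
np.savez("last.npz",**{k:v for k,v in p.items()})
E
python3 look.py d.png
```

```text
3.375 [ 0.5571 -0.0081  0.344 ] [ 3.1413  0.     -0.0008] [-0.1039  0.3515  0.0221  1.944  -0.0098  0.8463 -1.6483] 0.0851628057107255 [-0.7855  0.2647 -0.5239] [ 0.0166 -0.0204 -0.002 ]
cam [ 0.6414 -0.008   0.4145]
black_roll_center 0.98 [197.0, 153.0] 2180 (175, 237, 112, 172) [0.5767 0.0775 0.049 ]
black_roll_center 0.79 [134.6, 13.3] 1295 (96, 162, 0, 32) [0.7022 0.1236 0.049 ]
black_roll_center 0.77 [145.9, 266.5] 1691 (124, 176, 236, 285) [0.4489 0.1448 0.049 ]
amber_roll_center 0.77 [69.4, 132.3] 1984 (20, 91, 114, 179) [0.5967 0.2056 0.043 ]
black_stand 0.72 [422.0, 183.9] 11246 (337, 511, 147, 217) [ 0.5338 -0.1689  0.01  ]
black_stand 0.6 [211.6, 130.0] 2072 (176, 247, 99, 170) [0.595  0.0687 0.01  ]
reel_holder 0.64 [424.1, 185.0] 11417 (337, 511, 146, 218) [ 0.5319 -0.1723  0.008 ]
reel_holder 0.37 [199.9, 154.2] 2171 (175, 236, 111, 172) [0.5681 0.0839 0.008 ]
brake_screw 0.92 [492.0, 198.6] 997 (473, 510, 180, 213) [ 0.5327 -0.2199  0.064 ]
spindle 0.88 [421.5, 182.8] 11275 (338, 510, 147, 217) [ 0.5403 -0.1603  0.03  ]
flux_bottle 0.63 [328.0, 10.4] 853 (312, 348, 0, 29) [ 0.7041 -0.0494  0.05  ]
gauge_case 0.38 [197.1, 152.8] 2182 (175, 237, 111, 172) [0.573  0.0825 0.027 ]
```

View pics/d.png

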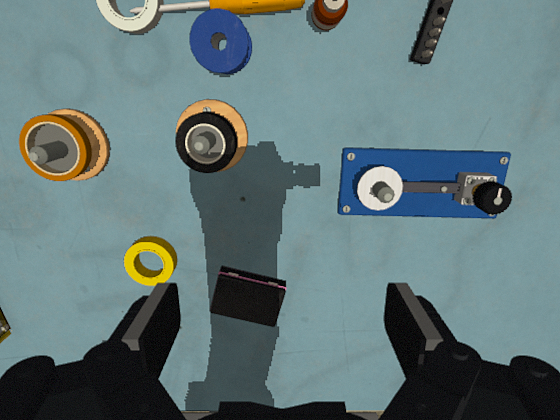

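The wrist picture shows the black roll at (211,142) over its post, with the spool at (220,42) to its far side. The holder lies along −y, with its spindle disc at (380,188) and its knob at (493,197), index line visible. I fit known-size silhouettes to each.

```bash
cat > fit.py <<'E'
from h import *
from scipy.optimize import minimize
def sil(p,x,y,r,z0,z1):
    a=np.linspace(0,2*np.pi,72,endpoint=False)
    P=np.array([proj(p,(x+r*np.cos(t),y+r*np.sin(t),z)) for z in(z0,z1) for t in a])
    return cv2.convexHull(P.astype(np.float32))
def hull(m):
    m=m.astype(np.uint8);n,l,st,_=cv2.connectedComponentsWithStats(m)
    m=(l==1+np.argmax(st[1:,4])).astype(np.uint8)
    c=max(cv2.findContours(m,cv2.RETR_EXTERNAL,cv2.CHAIN_APPROX_NONE)[0],key=cv2.contourArea)
    return cv2.convexHull(c).astype(np.float32)
def fit(p,m,x0,r,z0,z1,fr=False):
    h=hull(m)[:,0]
    def cost(v):
        s=sil(p,v[0],v[1],v[2] if fr else r,z0,z1)
        d=np.array([cv2.pointPolygonTest(s,(float(a),float(b)),True) for a,b in h]);return np.mean(np.abs(d-0.0))
    o=minimize(cost,list(x0[:2])+([r] if fr else []),method="Nelder-Mead",options=dict(initial_simplex=None,xatol=1e-5,fatol=1e-3))
    return o.x,o.fun
E
cat > m1.py <<'E'
from fit import *
np.set_printoptions(precision=4,suppress=True)
p=robot.capture("wrist")
f=p["frame"].astype(int)
def best(k,near):
    return min(robot.masks_of(p,k),key=lambda r:np.hypot(*(np.array(r["xy"])-near)))["mask"]
for fr in(False,True):
    print("black",fit(p,best("black_roll_center",(210,142)),(.58,.08),.03,.03,.049,fr))
    print("amber",fit(p,best("amber_roll_center",(60,145)),(.59,.22),.034,.03,.043,fr))
    print("knob",fit(p,best("brake_screw",(492,198)),(.53,-.22),.01575,.042,.064,fr))
    w=(f.min(2)>170);M=np.zeros_like(w);M[160:216,350:408]=1
    print("disc",(w&M).sum(),fit(p,w&M,(.53,-.12),.025,.029,.030,fr))
b=((f[:,:,2]-f[:,:,0])>50)&(f[:,:,1]<130)&(f[:,:,2]>90);M=np.zeros_like(b);M[140:225,330:520]=1
h=hull(b&M);q=cv2.minAreaRect(h);print(q)
c=np.array([atz(p,*u,.008) for u in cv2.boxPoints(q)]);print(c,c.mean(0),np.linalg.norm(np.diff(c,axis=0),axis=1))
E
python3 m1.py
```

```text
black (array([0.5861, 0.0693]), np.float64(0.49947542786001276))
amber (array([0.5803, 0.2275]), np.float64(0.8424118971624949))
knob (array([ 0.5301, -0.2276]), np.float64(1.1988377609913725))
disc 1112 (array([ 0.5345, -0.1158]), np.float64(0.6070505776281014))
black (array([0.5862, 0.069 , 0.0305]), np.float64(0.28477401817460896))
amber (array([0.5807, 0.2268, 0.0332]), np.float64(0.38388979250020877))
knob (array([ 0.531 , -0.2252,  0.0142]), np.float64(0.7303692273529934))
disc 1112 (array([ 0.5341, -0.1153,  0.0243]), np.float64(0.12171749607198237))
((425.4930419921875, 183.735107421875), (169.54432678222656, 66.58885192871094), 1.6846843957901)
[[ 0.4965 -0.0751  0.008 ]
 [ 0.5754 -0.0731  0.008 ]
 [ 0.57   -0.2634  0.008 ]
 [ 0.4904 -0.2775  0.008 ]] [ 0.5331 -0.1723  0.008 ] [0.0789 0.1904 0.0809]
```

The positions agree with the known geometry: spindle (0.534, −0.1155), knob (0.531, −0.2255), 110 mm apart, and roll (0.586, 0.069). Next I descend over the roll with the jaws along y.

carry_out(
  plan=[
    {"ax": 0, "ay": 0, "az": 0, "dx": 15, "dy": 40, "dz": -30, "hand": 85},
    {"ax": 0, "ay": 0, "az": 0, "dx": 29, "dy": 76, "dz": -60, "hand": 85},
    {"ax": 0, "ay": 0, "az": 0, "dx": 29, "dy": 76, "dz": -100, "hand": 85},
    {"ax": 0, "ay": 0, "az": 0, "dx": 29, "dy": 76, "dz": -130, "hand": 85},
    {"ax": 0, "ay": 0, "az": 0, "dx": 29, "dy": 76, "dz": -160, "hand": 85},
    {"ax": 0, "ay": 0, "az": 0, "dx": 29, "dy": 76, "dz": -190, "hand": 85},
    {"ax": 0, "ay": 0, "az": 0, "dx": 29, "dy": 76, "dz": -210, "hand": 85},
    {"ax": 0, "ay": 0, "az": 0, "dx": 29, "dy": 76, "dz": -230, "hand": 85},
    {"ax": 0, "ay": 0, "az": 0, "dx": 29, "dy": 76, "dz": -245, "hand": 85},
    {"ax": 0, "ay": 0, "az": 0, "dx": 29, "dy": 76, "dz": -255, "hand": 85},
    {"ax": 0, "ay": 0, "az": 0, "dx": 29, "dy": 76, "dz": -255, "hand": 85},
    {"ax": 0, "ay": 0, "az": 0, "dx": 29, "dy": 76, "dz": -255, "hand": 85},
  ],
  force=40,
)

```text
time_s: 5.62
tool_pos: [0.5866, 0.0694, 0.0894]
tool_rot: [-3.141, -0.001, 0.001]
wrist_force: [-1.1, -0.6, -0.4]
finger_gap: 0.0849
```

```bash
python3 look.py e.png black_roll_center
```

```text
5.675 [0.5867 0.0694 0.0895] [-3.1414 -0.0009  0.0014] [-0.2133  0.7438 -0.0007  2.0523  0.0015  0.3446 -1.7847] 0.08528339256049584 [-0.2068 -0.453   0.4938] [-0.0101  0.0183 -0.0231]
cam [0.671  0.0699 0.16  ]
black_roll_center 0.64 [289.7, 288.5] 14620 (203, 367, 237, 394) [0.604  0.0671 0.049 ]
black_roll_center 0.64 [96.4, 11.3] 2646 (22, 155, 0, 28) [0.6899 0.1203 0.049 ]
black_roll_center 0.19 [558.6, 358.9] 149 (552, 559, 342, 371) [ 0.5739 -0.0342  0.049 ]
```

View pics/e.png

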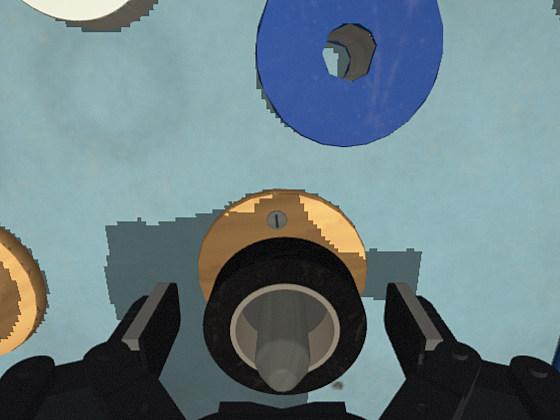

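The roll sits centred between the open pads, at about column 284 with the pads at 178 and 387. I close on it, then lift straight up slowly.

carry_out(
  plan=[
    {"ax": 0, "ay": 0, "az": 0, "dx": 0, "dy": 0, "dz": 0, "hand": 50},
    {"ax": 0, "ay": 0, "az": 0, "dx": 0, "dy": 0, "dz": 0, "hand": 50},
    {"ax": 0, "ay": 0, "az": 0, "dx": 0, "dy": 0, "dz": 0, "hand": 50},
    {"ax": 0, "ay": 0, "az": 0, "dx": 0, "dy": 0, "dz": 0, "hand": 50},
    {"ax": 0, "ay": 0, "az": 0, "dx": 0, "dy": 0, "dz": 0, "hand": 50},
    {"ax": 0, "ay": 0, "az": 0, "dx": 0, "dy": 0, "dz": 0, "hand": 50},
    {"ax": 0, "ay": 0, "az": 0, "dx": 0, "dy": 0, "dz": 0, "hand": 50},
    {"ax": 0, "ay": 0, "az": 0, "dx": 0, "dy": 0, "dz": 0, "hand": 50},
  ],
  force=40,
)

```text
time_s: 6.72
tool_pos: [0.5865, 0.0694, 0.0896]
tool_rot: [-3.141, -0.001, 0.001]
wrist_force: [-1.4, -0.4, 6.4]
finger_gap: 0.0581
```

carry_out(
  plan=[
    {"ax": 0, "ay": 0, "az": 0, "dx": 0, "dy": 0, "dz": 5, "hand": 50},
    {"ax": 0, "ay": 0, "az": 0, "dx": 0, "dy": 0, "dz": 15, "hand": 50},
    {"ax": 0, "ay": 0, "az": 0, "dx": 0, "dy": 0, "dz": 25, "hand": 50},
    {"ax": 0, "ay": 0, "az": 0, "dx": 0, "dy": 0, "dz": 40, "hand": 50},
    {"ax": 0, "ay": 0, "az": 0, "dx": 0, "dy": 0, "dz": 55, "hand": 50},
    {"ax": 0, "ay": 0, "az": 0, "dx": 0, "dy": 0, "dz": 70, "hand": 50},
    {"ax": 0, "ay": 0, "az": 0, "dx": 0, "dy": 0, "dz": 85, "hand": 50},
    {"ax": 0, "ay": 0, "az": 0, "dx": 0, "dy": 0, "dz": 100, "hand": 50},
    {"ax": 0, "ay": 0, "az": 0, "dx": 0, "dy": 0, "dz": 110, "hand": 50},
    {"ax": 0, "ay": 0, "az": 0, "dx": 0, "dy": 0, "dz": 110, "hand": 50},
    {"ax": 0, "ay": 0, "az": 0, "dx": 0, "dy": 0, "dz": 110, "hand": 50},
  ],
  force=40,
)

```text
time_s: 8.1
tool_pos: [0.5861, 0.0694, 0.1985]
tool_rot: [3.141, 0.001, 0.002]
wrist_force: [0.3, -0.0, -0.3]
finger_gap: 0.0586
```

```bash
cat > m2.py <<'E'
from fit import *
np.set_printoptions(precision=4,suppress=True)
p=robot.capture("wrist");s=robot.state();tp=np.array(s["tool_pos"])
print(s["time_s"],tp,s["tool_rot"],s["q"][6],s["finger_gap"],s["wrist_force"])
r=max(robot.masks_of(p,"black_roll_center"),key=lambda r:r["mask"].sum());m=r["mask"];print(r["score"],r["xy"],m.sum())
# inner bore not occluded by fingers: just compare several heights
for zc in np.arange(-.062,-.035,.004):
    print(zc,fit(p,m,tp,.03,tp[2]+zc-.0095,tp[2]+zc+.0095))
save(p,"f.png")
E
python3 m2.py
```

```text
8.15 [0.5861 0.0693 0.1983] [3.1414 0.001  0.0015] -1.7805074689715306 0.05840889410177831 [-0.0264 -0.3092 -0.5065]
0.73 [289.2, 338.0] 17234
-0.062 (array([0.5803, 0.0696]), np.float64(6.6709377628990305))
-0.057999999999999996 (array([0.582 , 0.0697]), np.float64(4.363627704035405))
-0.05399999999999999 (array([0.5837, 0.0697]), np.float64(1.9479862961418217))
-0.04999999999999999 (array([0.5859, 0.0699]), np.float64(0.7201306352576731))
-0.045999999999999985 (array([0.5873, 0.0699]), np.float64(3.2795061395722445))
-0.04199999999999998 (array([0.5889, 0.0698]), np.float64(6.047895844065439))
-0.03799999999999998 (array([0.5905, 0.0698]), np.float64(8.949285275443446))
```

View pics/f.png

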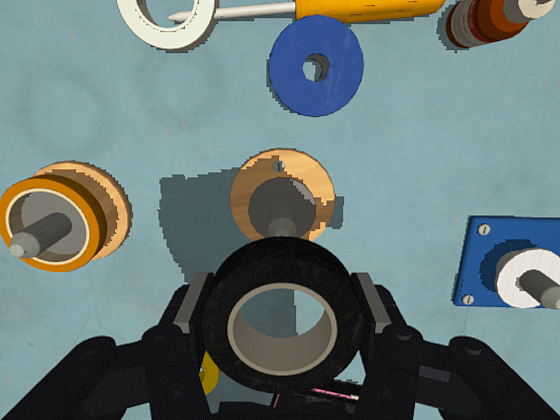

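The roll is held level, with its centre 50 mm below the TCP and no lateral offset. I carry it over the spindle, turning 90° so the fingers straddle the brake bar.

carry_out(
  plan=[
    {"ax": 0, "ay": 0, "az": 10, "dx": -6, "dy": -20, "dz": 0, "hand": 50},
    {"ax": 0, "ay": 0, "az": 20, "dx": -12, "dy": -40, "dz": 0, "hand": 50},
    {"ax": 0, "ay": 0, "az": 30, "dx": -18, "dy": -62, "dz": 0, "hand": 50},
    {"ax": 0, "ay": 0, "az": 40, "dx": -24, "dy": -84, "dz": 0, "hand": 50},
    {"ax": 0, "ay": 0, "az": 50, "dx": -30, "dy": -106, "dz": 0, "hand": 50},
    {"ax": 0, "ay": 0, "az": 60, "dx": -36, "dy": -128, "dz": 0, "hand": 50},
    {"ax": 0, "ay": 0, "az": 70, "dx": -42, "dy": -150, "dz": 0, "hand": 50},
    {"ax": 0, "ay": 0, "az": 80, "dx": -48, "dy": -170, "dz": 0, "hand": 50},
    {"ax": 0, "ay": 0, "az": 90, "dx": -52, "dy": -184, "dz": 0, "hand": 50},
    {"ax": 0, "ay": 0, "az": 90, "dx": -52, "dy": -184, "dz": -20, "hand": 50},
    {"ax": 0, "ay": 0, "az": 90, "dx": -52, "dy": -184, "dz": -40, "hand": 50},
    {"ax": 0, "ay": 0, "az": 90, "dx": -52, "dy": -184, "dz": -55, "hand": 50},
    {"ax": 0, "ay": 0, "az": 90, "dx": -52, "dy": -184, "dz": -55, "hand": 50},
    {"ax": 0, "ay": 0, "az": 90, "dx": -52, "dy": -184, "dz": -55, "hand": 50},
  ],
  force=40,
)

```text
time_s: 9.95
tool_pos: [0.5346, -0.1144, 0.1442]
tool_rot: [3.141, 0.0, 1.573]
wrist_force: [-0.7, 0.4, -0.7]
finger_gap: 0.0582
```

```bash
sed -i 's/"f.png"/"g.png"/' m2.py; cat >> m2.py <<'E'
for k in("side","scene"):
    p=robot.capture(k);print(k,[proj(p,X) for X in((.5343,-.1155,.062),(tp[0],tp[1],tp[2]-.05))]); save(p,"g_%s.png"%k,(250,130,370,230),5)
E
python3 m2.py
```

```text
10.0 [ 0.5347 -0.1145  0.1444] [3.1408 0.0001 1.5725] -0.43094318169075063 0.058170914945384976 [ 0.489   0.2043 -0.7605]
0.58 [282.9, 336.9] 17227
-0.062 (array([ 0.5349, -0.1197]), np.float64(5.988417494630892))
-0.057999999999999996 (array([ 0.5347, -0.1179]), np.float64(3.78470342990455))
-0.05399999999999999 (array([ 0.5346, -0.1162]), np.float64(1.475832378258366))
-0.04999999999999999 (array([ 0.5345, -0.1142]), np.float64(1.0513528964736365))
-0.045999999999999985 (array([ 0.5345, -0.1129]), np.float64(3.4891472818040583))
-0.04199999999999998 (array([ 0.5346, -0.1113]), np.float64(6.124367762381446))
-0.03799999999999998 (array([ 0.5345, -0.1096]), np.float64(8.897734583165557))
side [array([291.4292, 206.5701]), array([291.6279, 194.8074])]
scene [array([310.4393, 188.6072]), array([310.9936, 177.4573])]
```

View pics/g.png

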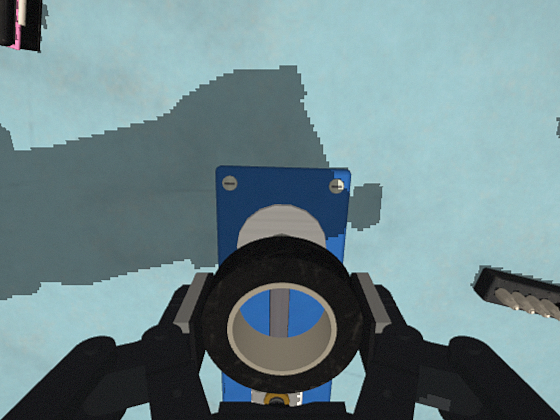

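The roll is lined up laterally: the brake bar shows centred in the bore, and the disc is just ahead at (281,230). I lower it.

carry_out(
  plan=[
    {"ax": 0, "ay": 0, "az": 0, "dx": 0, "dy": -1, "dz": -8, "hand": 50},
    {"ax": 0, "ay": 0, "az": 0, "dx": 0, "dy": -1, "dz": -16, "hand": 50},
    {"ax": 0, "ay": 0, "az": 0, "dx": 0, "dy": -1, "dz": -24, "hand": 50},
    {"ax": 0, "ay": 0, "az": 0, "dx": 0, "dy": -1, "dz": -32, "hand": 50},
    {"ax": 0, "ay": 0, "az": 0, "dx": 0, "dy": -1, "dz": -40, "hand": 50},
    {"ax": 0, "ay": 0, "az": 0, "dx": 0, "dy": -1, "dz": -46, "hand": 50},
    {"ax": 0, "ay": 0, "az": 0, "dx": 0, "dy": -1, "dz": -51, "hand": 50},
    {"ax": 0, "ay": 0, "az": 0, "dx": 0, "dy": -1, "dz": -54, "hand": 50},
    {"ax": 0, "ay": 0, "az": 0, "dx": 0, "dy": -1, "dz": -55, "hand": 50},
    {"ax": 0, "ay": 0, "az": 0, "dx": 0, "dy": -1, "dz": -55, "hand": 50},
    {"ax": 0, "ay": 0, "az": 0, "dx": 0, "dy": -1, "dz": -55, "hand": 50},
  ],
  force=40,
)

```text
time_s: 11.52
tool_pos: [0.5344, -0.1156, 0.0896]
tool_rot: [3.141, 0.0, 1.572]
wrist_force: [-2.3, 1.0, 9.1]
finger_gap: 0.0581
```

Contact at 9 N, at the expected height. I release the roll, rise straight up, and then move above the thumbscrew, pre-turned for the clockwise stroke.

carry_out(
  plan=[
    {"ax": 0, "ay": 0, "az": 0, "dx": 0, "dy": 0, "dz": 0, "hand": 80},
    {"ax": 0, "ay": 0, "az": 0, "dx": 0, "dy": 0, "dz": 0, "hand": 85},
    {"ax": 0, "ay": 0, "az": 0, "dx": 0, "dy": 0, "dz": 0, "hand": 85},
    {"ax": 0, "ay": 0, "az": 0, "dx": 0, "dy": 0, "dz": 0, "hand": 85},
    {"ax": 0, "ay": 0, "az": 0, "dx": 0, "dy": 0, "dz": 0, "hand": 85},
    {"ax": 0, "ay": 0, "az": 0, "dx": 0, "dy": 0, "dz": 5, "hand": 85},
    {"ax": 0, "ay": 0, "az": 0, "dx": 0, "dy": 0, "dz": 20, "hand": 85},
    {"ax": 0, "ay": 0, "az": 0, "dx": 0, "dy": 0, "dz": 45, "hand": 85},
    {"ax": 0, "ay": 0, "az": 0, "dx": 0, "dy": 0, "dz": 80, "hand": 85},
    {"ax": 0, "ay": 0, "az": 0, "dx": 0, "dy": 0, "dz": 115, "hand": 85},
    {"ax": 0, "ay": 0, "az": 10, "dx": -1, "dy": -30, "dz": 125, "hand": 85},
    {"ax": 0, "ay": 0, "az": 20, "dx": -2, "dy": -60, "dz": 125, "hand": 85},
    {"ax": 0, "ay": 0, "az": 30, "dx": -3, "dy": -90, "dz": 125, "hand": 85},
    {"ax": 0, "ay": 0, "az": 40, "dx": -3, "dy": -110, "dz": 125, "hand": 85},
    {"ax": 0, "ay": 0, "az": 40, "dx": -3, "dy": -110, "dz": 125, "hand": 85},
    {"ax": 0, "ay": 0, "az": 40, "dx": -3, "dy": -110, "dz": 125, "hand": 85},
    {"ax": 0, "ay": 0, "az": 40, "dx": -3, "dy": -110, "dz": 125, "hand": 85},
  ],
  force=40,
)

```text
time_s: 13.65
tool_pos: [0.5315, -0.2244, 0.2144]
tool_rot: [3.141, 0.0, 2.27]
wrist_force: [-0.4, 0.1, -0.4]
finger_gap: 0.0851
```

```bash
cat > m3.py <<'E'
from fit import *
np.set_printoptions(precision=4,suppress=True)
p=robot.capture("wrist");s=robot.state();tp=np.array(s["tool_pos"])
print(s["time_s"],tp,s["tool_rot"],s["q"][6],s["finger_gap"],s["wrist_force"])
def best(k,X):
    u=proj(p,X);return min(robot.masks_of(p,k),key=lambda r:np.hypot(*(np.array(r["xy"])-u)))["mask"]
K=best("brake_screw",(.531,-.2255,.055));B=best("black_roll_center",(.534,-.1155,.04))
for fr in(False,True):
    print("knob",fit(p,K,(.53,-.22),.01575,.042,.064,fr))
    print("black",fit(p,B,(.53,-.11),.03,.03,.049,fr))
# index line
f=p["frame"].astype(int);x,y=.531,-.2255
poly=np.array([proj(p,(x+.0145*np.cos(t),y+.0145*np.sin(t),.064)) for t in np.linspace(0,6.28,40)])
M=np.zeros(f.shape[:2],np.uint8);cv2.fillPoly(M,[poly.astype(np.int32)],1)
ys,xs=np.where((f.min(2)>130)&(M>0));W=np.array([atz(p,a,b,.064)[:2] for a,b in zip(xs,ys)])-[x,y]
if len(W): print("index",len(W),W.mean(0),"angle",np.degrees(np.arctan2(W.mean(0)[1],W.mean(0)[0])))
save(p,"h.png")
E
python3 m3.py
```

```text
13.7 [ 0.5316 -0.2245  0.2143] [3.1415 0.0003 2.2707] 0.3993106384066231 0.0853151260415999 [ 0.5255 -0.0691 -0.4712]
knob (array([ 0.5313, -0.2261]), np.float64(1.0563644538452999))
black (array([ 0.534 , -0.1156]), np.float64(0.24532161015608545))
knob (array([ 0.531 , -0.2253,  0.0149]), np.float64(0.6194922287483203))
black (array([ 0.534 , -0.1156,  0.0299]), np.float64(0.21812168100109378))Traceback (most recent call last):
  File "m3.py", line 15, in <module>
    ys,xs=np.where((f.min(2)>130)&(M>0));W=np.array([atz(p,a,b,.064)[:2] for a,b in zip(xs,ys)])-[x,y]
                                           ~~~~~~~~~~~~~~~~~~~~~~~~~~~~~~~~~~~~~~~~~~~~~~~~~~~~~^~~~~~
ValueError: operands could not be broadcast together with shapes (0,) (2,)
```

```bash
sed -i 's/f.min(2)>130/f.min(2)>80/; s/^ys,xs=.*/&/' m3.py; sed -i 's/zip(xs,ys)\])-\[x,y\]/zip(xs,ys)]).reshape(-1,2)-[x,y]/; s/^save.*/save(p,"h.png"); print("maxval in top",f.min(2)[M>0].max(),poly.mean(0))/' m3.py; python3 m3.py
```

```text
13.85 [ 0.5315 -0.2249  0.214 ] [-3.1416  0.0002  2.271 ] 0.40015129943297256 0.08506950933179416 [-0.3683 -0.3388 -0.2682]
knob (array([ 0.5305, -0.2246]), np.float64(1.1895648672074732))
black (array([ 0.534 , -0.1157]), np.float64(0.2081874407490533))
knob (array([ 0.5309, -0.2247,  0.0148]), np.float64(0.6251640827080412))
black (array([ 0.534 , -0.1157,  0.03  ]), np.float64(0.19672949761163444))
index 155 [0.0034 0.    ] angle 0.7186651136392269
maxval in top 124 [280.4256 223.311 ]
```

View pics/h.png

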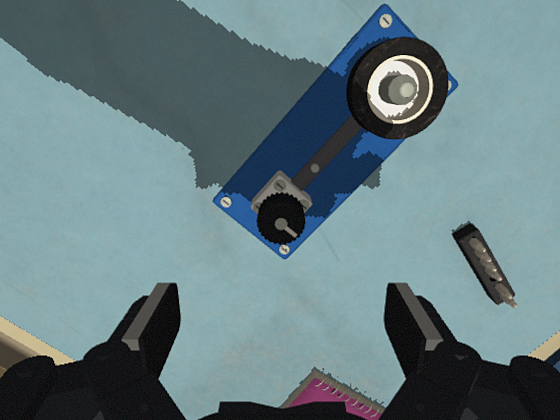

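The roll lies flat and centred on the disc at (398,88). The knob is at (281,220), with its index line pointing towards (295,236). Next I measure the index angle excluding the hub, and descend and grip.

```bash
cat > idx.py <<'E'
from h import *
import sys
def idx(p,x=.531,y=-.2253,th=75):
    f=p["frame"].astype(int)
    poly=np.array([proj(p,(x+.0135*np.cos(t),y+.0135*np.sin(t),.064)) for t in np.linspace(0,6.28,40)])
    M=np.zeros(f.shape[:2],np.uint8);cv2.fillPoly(M,[poly.astype(np.int32)],1)
    ys,xs=np.where((f.min(2)>th)&(M>0));W=np.array([atz(p,a,b,.064)[:2] for a,b in zip(xs,ys)]).reshape(-1,2)-[x,y]
    W=W[np.hypot(*W.T)>.006];m=W.mean(0)
    return len(W),np.degrees(np.arctan2(m[1],m[0])),np.hypot(*m)
if __name__=="__main__":
    p=robot.capture("wrist");s=robot.state()
    print(s["time_s"],s["tool_pos"],"yaw",np.degrees(s["tool_rot"][2]),"q7",s["q"][6],s["finger_gap"],s["wrist_force"],"tau",s["wrist_torque"])
    print("index",idx(p),idx(p,th=90)); save(p,sys.argv[1])
E
python3 idx.py i.png
```

```text
14.0 [ 0.5314151  -0.22532798  0.21386971] yaw 130.09875445887766 q7 0.40049461695490707 0.08482775551167784 [ 0.31001456 -0.24198205 -0.13887292] tau [ 0.0223171  -0.06055992 -0.02976026]
index (44, np.float64(-1.4767191322051374), np.float64(0.009733253382635712)) (38, np.float64(-1.825818702540344), np.float64(0.009730715452862445))
```

carry_out(
  plan=[
    {"ax": 0, "ay": 0, "az": 0, "dx": 0, "dy": 0, "dz": -20, "hand": 85},
    {"ax": 0, "ay": 0, "az": 0, "dx": 0, "dy": 0, "dz": -50, "hand": 85},
    {"ax": 0, "ay": 0, "az": 0, "dx": 0, "dy": 0, "dz": -75, "hand": 85},
    {"ax": 0, "ay": 0, "az": 0, "dx": 0, "dy": 0, "dz": -95, "hand": 85},
    {"ax": 0, "ay": 0, "az": 0, "dx": 0, "dy": 0, "dz": -105, "hand": 85},
    {"ax": 0, "ay": 0, "az": 0, "dx": 0, "dy": 0, "dz": -105, "hand": 85},
    {"ax": 0, "ay": 0, "az": 0, "dx": 0, "dy": 0, "dz": -105, "hand": 50},
    {"ax": 0, "ay": 0, "az": 0, "dx": 0, "dy": 0, "dz": -105, "hand": 22},
    {"ax": 0, "ay": 0, "az": 0, "dx": 0, "dy": 0, "dz": -105, "hand": 22},
    {"ax": 0, "ay": 0, "az": 0, "dx": 0, "dy": 0, "dz": -105, "hand": 22},
    {"ax": 0, "ay": 0, "az": 0, "dx": 0, "dy": 0, "dz": -105, "hand": 22},
    {"ax": 0, "ay": 0, "az": 0, "dx": 0, "dy": 0, "dz": -105, "hand": 22},
    {"ax": 0, "ay": 0, "az": 0, "dx": 0, "dy": 0, "dz": -105, "hand": 22},
    {"ax": 0, "ay": 0, "az": 0, "dx": 0, "dy": 0, "dz": -105, "hand": 22},
  ],
  force=40,
)

```text
time_s: 15.75
tool_pos: [0.5315, -0.2258, 0.1096]
tool_rot: [3.141, 0.001, 2.27]
wrist_force: [-1.3, -1.7, 5.9]
finger_gap: 0.0306
```

```bash
python3 idx.py j.png
```

```text
15.8 [ 0.53152482 -0.22579019  0.10952831] yaw 130.0733248404152 q7 0.24659214746317307 0.030314049592939638 [-1.51271024  0.04060048  6.75948538] tau [-0.09027223  0.23331968  0.0026405 ]
index (134, np.float64(-2.8381354957562475), np.float64(0.009616135466903339)) (128, np.float64(-2.9755137623632475), np.float64(0.009627277260225522))
```

View pics/j.png

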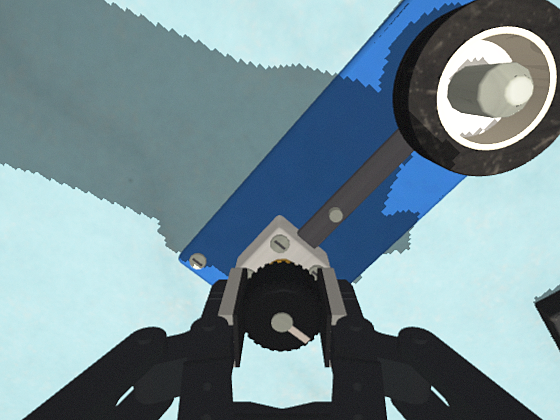

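The knob is gripped, and the index line is readable in the grip: the line runs (283,322) to (308,342), world angle −2.5°. I turn clockwise 40° first, which is safely short of the seat.

carry_out(
  plan=[
    {"ax": 0, "ay": 0, "az": -7, "dx": 0, "dy": 0, "dz": 0, "hand": 22},
    {"ax": 0, "ay": 0, "az": -14, "dx": 0, "dy": 0, "dz": 0, "hand": 22},
    {"ax": 0, "ay": 0, "az": -21, "dx": 0, "dy": 0, "dz": 0, "hand": 22},
    {"ax": 0, "ay": 0, "az": -28, "dx": 0, "dy": 0, "dz": 0, "hand": 22},
    {"ax": 0, "ay": 0, "az": -35, "dx": 0, "dy": 0, "dz": 0, "hand": 22},
    {"ax": 0, "ay": 0, "az": -40, "dx": 0, "dy": 0, "dz": 0, "hand": 22},
    {"ax": 0, "ay": 0, "az": -40, "dx": 0, "dy": 0, "dz": 0, "hand": 22},
  ],
  force=40,
)

```text
time_s: 16.68
tool_pos: [0.5313, -0.2259, 0.1095]
tool_rot: [3.141, 0.001, 1.571]
wrist_force: [-2.4, -0.2, 5.3]
finger_gap: 0.0304
```

```bash
python3 idx.py k.png
```

```text
16.725 [ 0.53129188 -0.2258903   0.10953562] yaw 90.05193331877156 q7 -0.26740954028880864 0.03054372743590563 [-1.50884028 -0.80097503  6.63162056] tau [-0.09680361  0.36521841 -0.032215  ]
index (130, np.float64(-43.078481383491145), np.float64(0.009590741245936835)) (122, np.float64(-42.25739866253391), np.float64(0.009612983167451584))
```

The index followed the full 40° with a light torque. I continue in smaller steps.

carry_out(
  plan=[
    {"ax": 0, "ay": 0, "az": -4, "dx": 0, "dy": 0, "dz": 0, "hand": 22},
    {"ax": 0, "ay": 0, "az": -8, "dx": 0, "dy": 0, "dz": 0, "hand": 22},
    {"ax": 0, "ay": 0, "az": -12, "dx": 0, "dy": 0, "dz": 0, "hand": 22},
    {"ax": 0, "ay": 0, "az": -15, "dx": 0, "dy": 0, "dz": 0, "hand": 22},
    {"ax": 0, "ay": 0, "az": -15, "dx": 0, "dy": 0, "dz": 0, "hand": 22},
  ],
  force=40,
)

```text
time_s: 17.35
tool_pos: [0.5312, -0.2258, 0.1095]
tool_rot: [3.141, 0.001, 1.311]
wrist_force: [-1.8, -0.3, 5.6]
finger_gap: 0.0303
```

```bash
python3 idx.py k.png
```

```text
17.4 [ 0.53122952 -0.22582537  0.10948159] yaw 75.16871062906526 q7 -0.4450385502591414 0.030653550414096387 [-1.78637993 -1.96083189  5.95112602] tau [-0.2253427   0.44739172  0.59752528]
index (131, np.float64(-53.25506318432514), np.float64(0.009553613202682566)) (124, np.float64(-53.19394722045655), np.float64(0.009544450953367404))
```

carry_out(
  plan=[
    {"ax": 0, "ay": 0, "az": -4, "dx": 0, "dy": 0, "dz": 0, "hand": 22},
    {"ax": 0, "ay": 0, "az": -8, "dx": 0, "dy": 0, "dz": 0, "hand": 22},
    {"ax": 0, "ay": 0, "az": -12, "dx": 0, "dy": 0, "dz": 0, "hand": 22},
    {"ax": 0, "ay": 0, "az": -12, "dx": 0, "dy": 0, "dz": 0, "hand": 22},
  ],
  force=40,
)

```text
time_s: 17.9
tool_pos: [0.5316, -0.2251, 0.1094]
tool_rot: [3.141, -0.0, 1.103]
wrist_force: [-1.8, 2.5, 6.4]
finger_gap: 0.0305
```

```bash
python3 idx.py k.png
```

```text
17.95 [ 0.53155005 -0.22510739  0.10936349] yaw 63.211170044792546 q7 -0.5829601799188319 0.030129481620337472 [-1.40922953  2.78590976  6.06853005] tau [0.4979332  0.21737573 0.18748682]
index (134, np.float64(-52.826292014660396), np.float64(0.009528670327160234)) (124, np.float64(-52.81174462647276), np.float64(0.009551269681480668))
```

The knob seats at index angle −53°: there was a 0.6 N·m reaction, then the index stayed put while the fingers slipped. Now I back off, targeting an index of +37°.

carry_out(
  plan=[
    {"ax": 0, "ay": 0, "az": 4, "dx": 0, "dy": 0, "dz": 0, "hand": 22},
    {"ax": 0, "ay": 0, "az": 11, "dx": 0, "dy": 0, "dz": 0, "hand": 22},
    {"ax": 0, "ay": 0, "az": 18, "dx": 0, "dy": 0, "dz": 0, "hand": 22},
    {"ax": 0, "ay": 0, "az": 25, "dx": 0, "dy": 0, "dz": 0, "hand": 22},
    {"ax": 0, "ay": 0, "az": 32, "dx": 0, "dy": 0, "dz": 0, "hand": 22},
    {"ax": 0, "ay": 0, "az": 39, "dx": 0, "dy": 0, "dz": 0, "hand": 22},
    {"ax": 0, "ay": 0, "az": 46, "dx": 0, "dy": 0, "dz": 0, "hand": 22},
    {"ax": 0, "ay": 0, "az": 53, "dx": 0, "dy": 0, "dz": 0, "hand": 22},
    {"ax": 0, "ay": 0, "az": 60, "dx": 0, "dy": 0, "dz": 0, "hand": 22},
    {"ax": 0, "ay": 0, "az": 67, "dx": 0, "dy": 0, "dz": 0, "hand": 22},
    {"ax": 0, "ay": 0, "az": 74, "dx": 0, "dy": 0, "dz": 0, "hand": 22},
    {"ax": 0, "ay": 0, "az": 81, "dx": 0, "dy": 0, "dz": 0, "hand": 22},
    {"ax": 0, "ay": 0, "az": 86, "dx": 0, "dy": 0, "dz": 0, "hand": 22},
    {"ax": 0, "ay": 0, "az": 88, "dx": 0, "dy": 0, "dz": 0, "hand": 22},
    {"ax": 0, "ay": 0, "az": 88, "dx": 0, "dy": 0, "dz": 0, "hand": 22},
    {"ax": 0, "ay": 0, "az": 88, "dx": 0, "dy": 0, "dz": 0, "hand": 22},
  ],
  force=40,
)

```text
time_s: 19.95
tool_pos: [0.5309, -0.2253, 0.1093]
tool_rot: [-3.142, -0.0, 2.638]
wrist_force: [-3.8, 2.2, 9.0]
finger_gap: 0.0308
```

```bash
python3 idx.py l.png
```

```text
20.0 [ 0.53093364 -0.22530075  0.10934495] yaw 151.1705471103018 q7 0.5323723421834891 0.030488563110932947 [-4.16016658  2.25326304  8.50902683] tau [0.47345963 0.74780711 0.04046882]
index (139, np.float64(32.86753543023473), np.float64(0.009615510320849254)) (139, np.float64(32.86753543023473), np.float64(0.009615510320849254))
```

View pics/l.png

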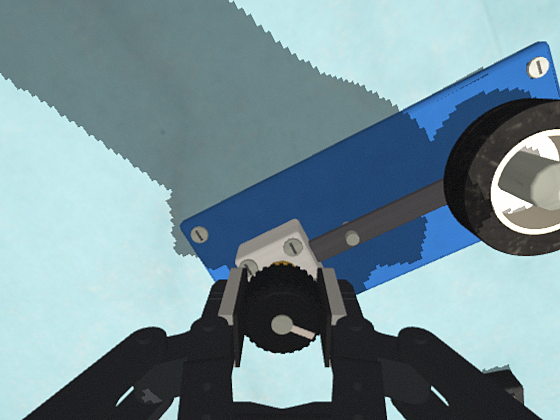

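The knob backed off by roughly 86°. To remove any bias from the assumed centre, I compute the angle in the tool frame from the hub centre and the line, for the seat picture (k) and the current one (l).

```bash
cat > idx2.py <<'E'
from h import *
import sys
# camera is rigid with the tool: work in tool frame (z-yaw removed), plane of knob top
def rel(img,p,tp,yaw,dz=.0):
    f=img.astype(int);w=((f.min(2)>85)).astype(np.uint8);w[:285]=0;w[365:]=0;w[:,:247]=0;w[:,325:]=0
    n,l,st,c=cv2.connectedComponentsWithStats(w);w=(l==l[323,283]).astype(np.uint8)
    d=cv2.distanceTransform(w,cv2.DIST_L2,5);hub=np.argwhere(d>d.max()-1).mean(0)[::-1]
    ys,xs=np.where(w);P=np.array([atz(p,a,b,.064)[:2] for a,b in zip(xs,ys)]);h=atz(p,*hub,.064)[:2]
    D=P-h;r=np.hypot(*D.T);L=D[r>.0055];m=L.mean(0)
    # line fit direction of the far pixels
    v=cv2.fitLine(L.astype(np.float32),cv2.DIST_L2,0,1e-6,1e-6).ravel()[:2];v*=np.sign(v@m)
    a=np.degrees(np.arctan2(m[1],m[0]))-yaw;b=np.degrees(np.arctan2(v[1],v[0]))-yaw
    return hub,len(L),r.max(),a,b
if __name__=="__main__":
    np.set_printoptions(precision=3,suppress=True)
    p=robot.capture("wrist");s=robot.state();yaw=np.degrees(s["tool_rot"][2]);print(s["time_s"],"yaw",yaw,s["wrist_torque"])
    R={"now":(p["frame"],yaw)}
    for n,y in(("j",130.073),("k",63.211),("l",151.171)): R[n]=(cv2.imread(f"pics/{n}.png")[:,:,::-1],y)
    for n,(im,y) in R.items():
        o=rel(im,p,s["tool_pos"],yaw);print(n,*o,"knob world:",o[3]+y,o[4]+y)
E
python3 idx2.py
```

```text
20.05 yaw 151.1687662874009 [0.54  0.713 0.034]
now [281.714 324.429] 144 0.013146687004657577 -113.4814279911169 -114.66769817216652 knob world: 37.687338296284 36.501068115234375
j [311.25 353.75] 1513 0.02658196895496776 -287.3611076595294 -229.64928844316262 knob world: -157.2881076595294 -99.57628844316261
k [281.5 324.6] 140 0.013114630379456654 -113.69845344203591 -114.95278575761574 knob world: -50.487453442035914 -51.741785757615745
l [281.714 324.429] 144 0.013234277343853006 -113.39003832740056 -114.58567836625832 knob world: 37.78096167259943 36.58532163374167
```

In the tool frame the knob moved with the tool by 88.2°, so about 1.8° more is needed.

carry_out(
  plan=[
    {"ax": 0, "ay": 0, "az": 1, "dx": 0, "dy": 0, "dz": 0, "hand": 22},
    {"ax": 0, "ay": 0, "az": 1.8, "dx": 0, "dy": 0, "dz": 0, "hand": 22},
    {"ax": 0, "ay": 0, "az": 1.8, "dx": 0, "dy": 0, "dz": 0, "hand": 22},
    {"ax": 0, "ay": 0, "az": 1.8, "dx": 0, "dy": 0, "dz": 0, "hand": 22},
  ],
  force=40,
)

```text
time_s: 20.55
tool_pos: [0.5309, -0.2253, 0.1093]
tool_rot: [-3.141, -0.0, 2.67]
wrist_force: [-3.5, 2.2, 8.0]
finger_gap: 0.0302
```

```bash
cat >> idx2.py <<'E'
    k=cv2.imread("pics/k.png",0)[300:350,258:312].astype(np.float32);n=cv2.cvtColor(p["frame"],cv2.COLOR_RGB2GRAY)[300:350,258:312].astype(np.float32)
    k=cv2.resize(np.clip(k,60,140),None,fx=4,fy=4);n=cv2.resize(np.clip(n,60,140),None,fx=4,fy=4)
    cc,W=cv2.findTransformECC(k,n,np.eye(2,3,dtype=np.float32),cv2.MOTION_EUCLIDEAN,(3,200,1e-6),None,5)
    print("ECC",cc,W.ravel(),"img rot deg",np.degrees(np.arctan2(W[1,0],W[0,0])),"yaw change",yaw-63.211)
    q=robot.capture("wrist");B=[r for r in robot.masks_of(q,"black_roll_center")][:2];print([(r["score"],r["xy"]) for r in B])
    print(s["finger_gap"],s["wrist_force"],s["qd"])
    p=robot.capture("scene");f=[(k,r["xy"]) for k in("black_roll_center","amber_roll_center","flux_bottle","gauge_case") for r in robot.masks_of(p,k)[:2]];print(f)
    p2=p["frame"];save(p,"m.png",(170,130,390,340),2.7)
E
python3 idx2.py
```

```text
20.6 yaw 152.97224545106874 [0.464 0.68  0.086]
now [281.714 324.429] 144 0.013234057259185571 -113.39149454710287 -114.5868847332953 knob world: 39.58075090396588 38.38536071777344
j [311.25 353.75] 1513 0.02658160060496848 -287.36231450460326 -229.65184139833437 knob world: -157.28931450460325 -99.57884139833436
k [281.5 324.6] 140 0.01311442634775581 -113.69991179406456 -114.95399593935 knob world: -50.48891179406456 -51.742995939349996
l [281.714 324.429] 144 0.013234057259185571 -113.39149454710287 -114.5868847332953 knob world: 37.779505452897126 36.584115266704686
ECC 0.9935198665464542 [ 1.    -0.003  1.534  0.003  1.    -1.68 ] img rot deg 0.19988766 yaw change 89.76124545106875
[(0.82, [501.2, 183.5])]
0.030488228716056828 [-3.638  2.187  8.131] [ 0.002 -0.     0.001  0.     0.    -0.001  0.002]
[('black_roll_center', [310.1, 200.0]), ('black_roll_center', [177.3, 246.7]), ('amber_roll_center', [213.0, 292.6]), ('flux_bottle', [230.5, 190.0]), ('gauge_case', [342.4, 268.8])]
```

View pics/m.png

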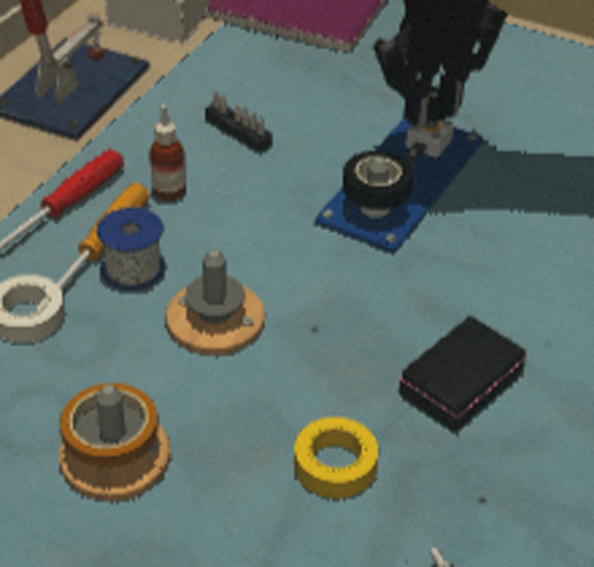

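The roll is flat on the spindle disc, the bystanders are where they were, and the knob is 90° ± 0.5° back from the seat. Handing in.

```bash
python3 -c "
from workcell import robot
print(robot.job_done()); s=robot.state(); print(s['time_s'],s['finger_gap'])"
```

```text
the job is handed in; nothing more can be done
None
the job is handed in; nothing more can be done
```

The job is handed in, at about 21 s on the robot's clock. The black roll is on the reel holder, and the thumbscrew was seated and backed off a quarter turn, with the fingers still gripping it.

- **Roll:** I lifted it off its post, turned it 90° so the fingers cleared the brake bar, and lowered it over the spindle. Contact came at 9 N at the expected height. After release, a silhouette fit put it flat and centred on the disc, within about 0.3 mm of the measured spindle axis.
- **Thumbscrew:** it turned about 50° clockwise before seating. The reaction was 0.6 N·m, then the index line stayed put while the fingers slipped.
- **Back-off:** the tool turned back 89.8°. Index-line checks in the tool frame showed the knob following within 0.3°, so it is about 90° from the seat. A cruder check using an assumed knob centre read about 86° before the last 1.8° trim. I discounted it because that centre is only known to about 1 mm, which is several degrees at the index line.
- **Bystanders:** the last scene picture shows the amber roll, flux bottle, black case and look-alikes where they started.
- **Other:** the first move call was refused for missing keys and moved nothing. After hand-in the robot gave no further state reading.

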